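# Third hand for the key box

### The job

Slide the walnut key box along the counter, without lifting it, to its marked place between the two strips of masking tape, and bring its back squarely up against the bamboo upstand without banging it. Then be my third hand while I screw it on from behind: keep it pressed against the upstand with a steady force of about 11 N (anywhere from 6 to 18 N will do) for at least three seconds, and finish still holding it pressed like that, not letting go. Keep the lid shut and leave the mug, bell, key and tag where they are.

Things in the scene. Friction and masses are not known exactly. Their poses are not given: they have to be found in the camera images.
- keybox: Loose walnut box, 130 deep (x) x 66 wide (y) x 60 mm high with 2 mm felt feet; flat sides, grippable across the 66 mm from above; 0.33 to 0.65 kg, drags 1 to 2 N when slid. Closed 5 mm lid on top (top at 65 mm). Origin: centre of underside; +x to its back (hinge side, goes to the upstand), z up. Starts left or right of its place, turned up to 0.45 rad.
- keybox_back (a point): Foot of the key box's back face, at counter level, 65 mm along +x from the box's origin.
- keybox_lid (a joint): Angle of the smoked acrylic lid (60 mm wide, 5 mm thick, with a 24 mm wide finger tab overhanging the box's front by 6 mm): 0 shut, grows as it opens (rad). Hinged along the top of the box's back; stays shut by its own weight.
- upstand: Fixed rigid bamboo upstand across the counter beyond the box: 24 thick (x), 1100 long (y), 50 mm high. Origin: centre of its underside; its front face, towards the robot, is at x = -12 mm; +x points away from the robot, square to the face. May stand askew by up to 0.06 rad.
- marks: Marked place: two cream masking tape strips, 18 mm wide, 78 mm gap between, flat on the counter for 150 mm in front of the upstand and up over it; no hindrance to sliding. Origin: at the foot of the upstand's front face, midway between the strips; +x square into the upstand, y along it. The box belongs centred between them, keybox_back at this origin.
- mug: Bystander: cream enamel mug, 82 mm across, 90 mm high, with a handle on its +y side (towards the robot); stands on the other side of the marked place from the key box. Origin: centre of its underside.
- bell: Bystander: small brass counter bell, 72 mm across, 47 mm high, at the right (-y) end of the work. Origin: centre of its underside.
- tag: Bystander: mint green plastic key tag lying flat, about 59 x 26 x 4 mm. Origin: under the middle of its rectangular part.
- key: Bystander: steel wafer key lying flat, about 64 x 25 x 3 mm. Origin: on its underside, near the middle of its length.

How it is judged (in metres and radians):
On the way:
1. the key box stands in its marked place, flush with the upstand, and is pressed against it with 6 to 18 N for three seconds without a break (y of keybox_back in the frame of marks between -0.007 and 0.007 m and x of keybox_back in the frame of marks above -0.003 m and angle between the x axis of keybox and the x axis of upstand, either way round below 0.035 rad and height (world z) of keybox below 0.004 m and angle between keybox's own z axis and vertical below 0.04 rad and value of joint keybox_lid below 0.1 rad and contact force between keybox and upstand between 6 and 18 N and linear speed of keybox below 0.01 m/s and (contact force between keybox and the fingers above 1 N or contact force between keybox and the arm above 1 N)), for 3 s.
At the end, for the whole second after the job is handed in: The key box stands on the counter, shut, between the tape strips (its back centred to within 7 mm), flush with the upstand (gap under 3 mm, square to within 0.035 rad), and the robot is still pressing it against the upstand with 6 to 18 N; mug, bell, key and tag are within 15 mm of where they stood (all of step 1 and distance of each of mug, bell, key, tag from where it was at the start of the episode below 0.015 m); the arm keeps its last pose, push and grip.
It fails at once if the key box is lifted or tipped off the counter (height (world z) of keybox above 0.006 m or angle between keybox's own z axis and vertical above 0.1 rad).
It fails at once if the key box is banged or crushed against the upstand (over 40 N) (contact force between keybox and upstand above 40 N).
It fails at once if the lid is opened (value of joint keybox_lid above 0.2 rad).
It fails at once if the mug, bell, key or tag is disturbed (distance of any of mug, bell, key, tag from where it was at the start of the episode above 0.015 m).
It also fails if it takes over 48 s, if anything falls off the work surface, if the arm or the gripper's body presses on something with over 40 N, if the wrist force passes 120 N, or if a joint passes its speed limit or range.

### The arm

A 6-joint arm with a two-finger parallel gripper is mounted at the origin on the work surface. World frame = base frame: x ahead of the robot, y to its left, z up, the work surface at z = 0. Lengths are in m, angles in degrees, forces in N, time in s.
With the tool pointing down it reaches from about 0.3 to 0.775 m from the base axis. Payload 14.6 kg.
Tool frame: the origin (TCP) lies midway between the tips of the shut fingers; the grasp point (between the pads) lies 19 mm behind it; z points along the fingers, x is the direction in which the jaws open and shut, and the axes are right-handed (so a half turn about z gives the same grasp; the last joint's range is limited). The gripper opens to 85 mm and grips with 20 to 120 N. Pads are 22 mm wide; open, the fingers measure 114 mm over their backs; the gripper's body (76 mm by 85 mm) begins 54 mm behind the grasp point. The pads swing forward as they close: fully open they stand 13 mm farther back than shut.
Start: joints at [-72.514, 17.183, 87.147, -0, 75.671, -3.816], TCP at [0.2, -0.512, 0.231] pointing down, gripper open.
Joint ranges: [-173.82, 173.82], [-45.26, 126.66], [13.44, 144.39], [-59.66, 239.66], [0, 175.72], [-146.38, 146.38]. Speed limits (degrees/s): [127.2, 127.2, 147.25, 180, 180, 180].

### API

Orientations are given as a 3x3 rotation matrix whose columns are the frame's x, y, z axes.
In Python, from plant import manip, capture, camera_info, sign_off gives the robot as it stands.
- The arm moves only by the tool jog_arm, never from a script. Its argument "steps" is a list of rows, each an object of numbers: "tx", "ty", "tz": the shift along the tool's x, y, z in mm; "wx", "wy", "wz": the turn, a rotation vector about the tool's x, y, z in degrees; "fingers": the opening in per cent of the stroke, from 0 (shut) to 100 (fully open). A call has 1 to 8 rows; each row shifts and turns the commanded pose from where the row before left it, along the tool's axes as they then stand; what a row does not reach is not made up. A row lasts 1/8 s, in which the tool goes at most 62.5 mm and 10.7 degrees, less where a joint would pass 70% of its speed; a pose out of reach is approached as far as the arm can. A call is refused whole if a number of a shift passes 62.5 or a number of a turn 10.7, either way. A call with a gripper value outside its range is refused whole. The fingers move at their own pace and stop on an object; "newtons" is the grip in N (left out, the last holds). Time passes only in rows, so rows that do not move let the fingers close. It gives the time, the measured TCP pose, the force and the opening at its end, in the units of the state.
- manip.sense(): the state, without advancing time (a new reading comes with each control period).
- capture(name): name is "side" or "top"; returns the picture (420x560x3 uint8, red, green, blue); there is no depth.
- camera_info(name): a dict with "fov_y" (degrees; the focal length in pixels is half the picture's height over the tangent of half this angle, whatever the lens; pixels are square), "cx", "cy" (the principal point, pixels), "dist" ([k1, k2, p1, p2, k3] as OpenCV has them; the pictures are not rectified), "rvec" (rotation vector, rad) and "tvec" (3), from world to camera coordinates, as OpenCV has them. Camera axes: x right, y down, z forward; pixel columns grow to the right and rows downward; lengths in m; the calibration is good to about 2 mm. A picture is of the moment at which its call begins. camera_info takes no time and is no camera call.
- sign_off(): hands the job in, once; it reports no verdict.
The state is a dict: "time_s": time; "q": joint angles; "joint_velocities": joint speeds; "joint_efforts": joint torques, N m; "position": TCP position; "ee_rot": TCP orientation; "ft_force": force on the tool from outside, world axes, zero at the start; "torque": the same for the moment, N m; "gripper_width": finger opening in m.
Only numpy, scipy, OpenCV 4.12 (cv2) and the standard library are available. Lean on these libraries where they do the work, as an engineer would, in place of code of your own. Each camera call takes 0.05 s, during which the arm holds its last target. There are 200 camera calls.

## Working session

There is one attempt and no reset: what is moved stays moved. The work goes in short steps, Python scripts to look and compute and a tool call to move; the robot and the scene stay as the last step left them, time stands still between calls to the robot, and variables do not carry over. Pictures are saved under pics/ and viewed, about 8 in all and at most 12, crops included, and the job is handed in when it is done.

Besides the shell and the picture viewer there is one more tool, called after "Request:" as name([rows], argument=value, ...), one row to a line, values as JSON. jog_arm: Moves the arm, as the interface text tells. Its arguments: {"type":"object","properties":{"steps":{"type":"array","items":{"type":"object","properties":{"tx":{"type":"number"},"ty":{"type":"number"},"tz":{"type":"number"},"wx":{"type":"number"},"wy":{"type":"number"},"wz":{"type":"number"},"fingers":{"type":"number"}}}},"newtons":{"type":"number"}},"required":["steps"]}

```bash
mkdir -p pics
python3 - <<'E'
from plant import manip,capture,camera_info
import cv2
for n in("top","side"):
    cv2.imwrite(f"pics/{n}0.png",capture(n)[:,:,::-1]); print(n,camera_info(n))
s=manip.sense();print(s)
E
```

```text
top {'fov_y': 46.955519469241416, 'cx': 277.9513398459803, 'cy': 203.4881073824833, 'dist': array([-0.11152735,  0.        ,  0.        ,  0.        ,  0.        ]), 'rvec': array([ 2.19022202, -2.1733067 ,  0.05504535]), 'tvec': array([0.0053476 , 0.52410218, 1.26081746])}
side {'fov_y': 53.479022802145195, 'cx': 280.49713033227073, 'cy': 201.60685922903252, 'dist': array([0.0115852, 0.       , 0.       , 0.       , 0.       ]), 'rvec': array([ 0.41144466, -2.7198583 ,  1.27444571]), 'tvec': array([0.51964191, 0.1546892 , 0.86074297])}
{'time_s': 0.1, 'q': array([-7.25141844e+01,  1.72119314e+01,  8.71784839e+01, -3.17031666e-04,
        7.56693806e+01, -3.81421465e+00]), 'joint_velocities': array([ 0.057664  ,  0.03877012, -0.09463456,  0.04912817, -0.01729231,
        0.07018555]), 'joint_efforts': array([ 1.49379692e-03, -5.44380212e+01, -3.62368619e+01, -6.04621164e-05,
        3.06607486e-03,  1.80246474e-05]), 'position': array([ 0.19973408, -0.5122179 ,  0.23077012]), 'ee_rot': array([[ 3.63252834e-01, -9.31690548e-01, -3.18693815e-04],
       [-9.31690020e-01, -3.63252968e-01,  9.93798556e-04],
       [-1.04167920e-03, -6.40762956e-05, -9.99999455e-01]]), 'ft_force': array([-0.40603172,  1.28025637, -0.24875261]), 'torque': array([-0.00863873, -0.07561071,  0.06259024]), 'gripper_width': 0.08539467814357124}
```

View pics/top0.png

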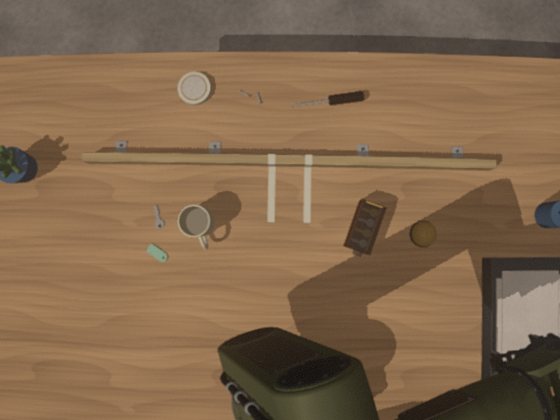

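View pics/side0.png

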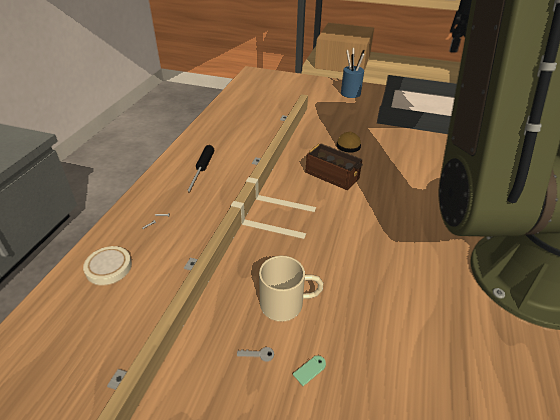

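The top view has world x up and y to the left. The upstand is near row 160, the tape at columns 272 and 308, and the box near (365,226) with its hinge end at (375,203). The mug is at (194,221) and the bell at (423,234). I'll enlarge the work area.

```bash
cat > h.py <<'E'
import numpy as np,cv2
from plant import manip,capture,camera_info
def cam(n):
    c=camera_info(n);f=210/np.tan(np.radians(c["fov_y"]/2))
    return np.array([[f,0,c["cx"]],[0,f,c["cy"]],[0,0,1]]),c["dist"],cv2.Rodrigues(c["rvec"])[0],c["tvec"]
def at_z(n,px,z):
    K,d,R,t=cam(n);px=np.array(px,float).reshape(-1,1,2)
    u=cv2.undistortPoints(px,K,d).reshape(-1,2)
    r=np.c_[u,np.ones(len(u))]@R;o=-R.T@t
    return o+r*((np.broadcast_to(z,len(u))-o[2])/r[:,2])[:,None]
def proj(n,P):
    K,d,R,t=cam(n);return cv2.projectPoints(np.array(P,float).reshape(-1,1,3),R,t,K,d)[0].reshape(-1,2)
E
python3 - <<'E'
import cv2
im=cv2.imread("pics/top0.png")[140:265,250:450]
cv2.imwrite("pics/c1.png",cv2.convertScaleAbs(cv2.resize(im,None,fx=4,fy=4,interpolation=cv2.INTER_CUBIC),alpha=1.8))
im=cv2.imread("pics/side0.png")[120:260,210:385]
cv2.imwrite("pics/c2.png",cv2.convertScaleAbs(cv2.resize(im,None,fx=4,fy=4,interpolation=cv2.INTER_CUBIC),alpha=1.4))
E
```

```text
(no output)
```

View pics/c1.png

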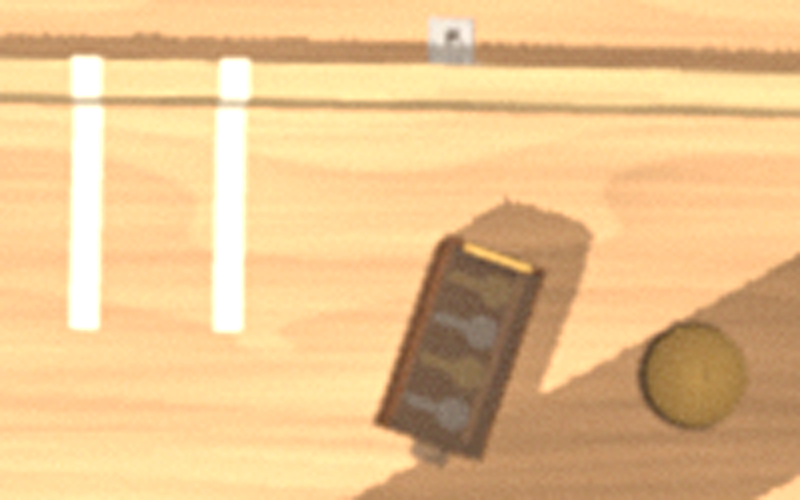

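View pics/c2.png

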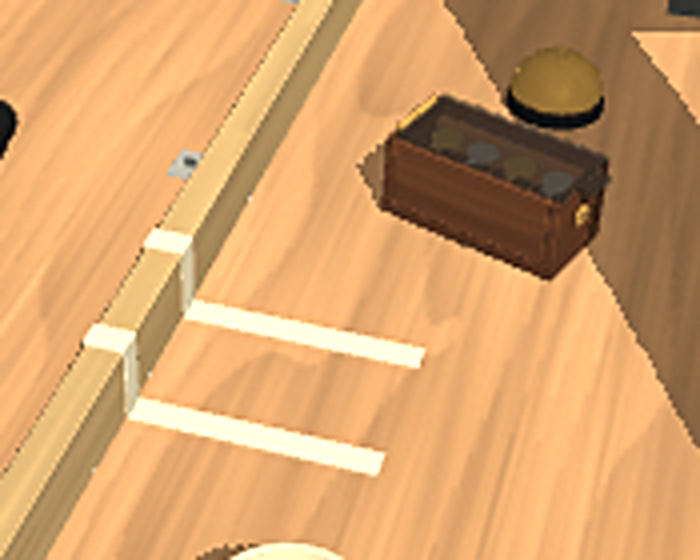

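The enlarged views show the tape ends, the upstand's front edge, the box's top corners at (448,237), (545,268), (480,460), (377,424) in crop pixels, and the foot corners from the side. I'll turn these into positions.

```bash
cat > m.py <<'E'
from h import *
np.set_printoptions(precision=4,suppress=True)
T=lambda p:(np.array(p)+.5)/4-.5+[250,140]
S=lambda p:(np.array(p)+.5)/4-.5+[210,120]
for n in("top","side"): K,d,R,t=cam(n);print(n,"campos",-R.T@t)
print("tape front ends top",at_z("top",T([(68,330),(101,330),(213,331),(245,331)]),0)[:,:2])
print("tape at upstand top",at_z("top",T([(71,106),(103,106),(217,108),(248,108)]),0)[:,:2])
print("upstand top front edge z50",at_z("top",T([(0,97),(400,103),(800,111)]),.05)[:,:2])
print("side foot",at_z("side",S([(188,316),(193,302),(134,417),(140,399)]),0)[:,:2])
print("side tape ends",at_z("side",S([(425,349),(419,368),(385,455),(378,474)]),0)[:,:2])
c=at_z("top",T([(448,237),(545,268),(480,460),(377,424)]),.062)
print("box top",c[:,:2],c.mean(0),np.linalg.norm(np.diff(c,axis=0),axis=1))
b=at_z("side",S([(384,207),(550,278)]),.002);print("box left bottom edge side",b[:,:2],np.linalg.norm(b[1]-b[0]),np.degrees(np.arctan2(*(b[0]-b[1])[1::-1])))
v=c[0]-c[3]+c[1]-c[2];print("yaw top",np.degrees(np.arctan2(v[1],v[0])))
print("bell",at_z("top",T([(694,375)]),.02), "mug",at_z("top",[(194,221)],.09))
E
python3 m.py
```

```text
top campos [ 0.4417 -0.0089  1.292 ]
side campos [0.3452 0.6901 0.6629]
tape front ends top [[ 0.475   0.0395]
 [ 0.4752  0.0175]
 [ 0.4751 -0.0573]
 [ 0.4752 -0.0787]]
tape at upstand top [[ 0.6258  0.039 ]
 [ 0.6259  0.0174]
 [ 0.6251 -0.0593]
 [ 0.6252 -0.0802]]
upstand top front edge z50 [[ 0.6243  0.0832]
 [ 0.6222 -0.1759]
 [ 0.6198 -0.439 ]]
side foot [[ 0.6245 -0.0643]
 [ 0.6261 -0.0784]
 [ 0.6239  0.0324]
 [ 0.626   0.0168]]
side tape ends [[ 0.4762 -0.0788]
 [ 0.4757 -0.0605]
 [ 0.4769  0.0186]
 [ 0.477   0.0346]]
box top [[ 0.5345 -0.2048]
 [ 0.5151 -0.2671]
 [ 0.3927 -0.2251]
 [ 0.4152 -0.1594]] [ 0.4644 -0.2141  0.062 ] [0.0652 0.1294 0.0694]
box left bottom edge side [[ 0.5358 -0.2123]
 [ 0.415  -0.1696]] 0.12810016035805316 -19.45061813528463
yaw top -19.875203729184665
bell [[ 0.4475 -0.3751  0.02  ]] mug [[0.4739 0.2179 0.09  ]]
```

Measurements agree with the given sizes: tape gap about 78 mm, strips 150 mm long, box 129 × 67 mm.

- **Marks:** origin about (0.625, -0.0215), yaw about -0.5°.
- **Box:** centre about (0.464, -0.217), yaw about -19.7°.

Next I move above the box.

Request:
jog_arm([
  {"tx": -22.4, "ty": -44.1, "fingers": 100},
  {"tx": -22.4, "ty": -44.1},
  {"tx": -22.4, "ty": -44.1},
  {"tx": -22.4, "ty": -44.1},
  {"tx": -22.4, "ty": -44.1},
  {"tx": -22.4, "ty": -44.1},
  {"tx": -22.4, "ty": -44.1},
  {"tx": -22.4, "ty": -44.1},
], newtons=50)

```text
schema error: expected keys tx, ty, tz, wx, wy, wz, fingers
```

Request:
jog_arm([
  {"wz": 10.25, "tz": 20},
  {"wz": 10.25, "tz": 20},
  {"wz": 10.25, "tz": 20},
  {"wz": 10.25, "tz": 20},
  {},
  {},
])

```text
schema error: expected keys tx, ty, tz, wx, wy, wz, fingers
```

All keys are required in each row.

Request:
jog_arm([
  {"tx": -22.4, "ty": -44.1, "tz": 0, "wx": 0, "wy": 0, "wz": 0, "fingers": 100},
  {"tx": -22.4, "ty": -44.1, "tz": 0, "wx": 0, "wy": 0, "wz": 0, "fingers": 100},
  {"tx": -22.4, "ty": -44.1, "tz": 0, "wx": 0, "wy": 0, "wz": 0, "fingers": 100},
  {"tx": -22.4, "ty": -44.1, "tz": 0, "wx": 0, "wy": 0, "wz": 0, "fingers": 100},
  {"tx": -22.4, "ty": -44.1, "tz": 0, "wx": 0, "wy": 0, "wz": 0, "fingers": 100},
  {"tx": -22.4, "ty": -44.1, "tz": 0, "wx": 0, "wy": 0, "wz": 0, "fingers": 100},
  {"tx": -22.4, "ty": -44.1, "tz": 0, "wx": 0, "wy": 0, "wz": 0, "fingers": 100},
  {"tx": -22.4, "ty": -44.1, "tz": 0, "wx": 0, "wy": 0, "wz": 0, "fingers": 100},
], newtons=50)

```text
time_s: 1.1
position: [0.4642, -0.2159, 0.2311]
ee_rot: [[0.363, -0.932, -0.0], [-0.932, -0.363, 0.0], [-0.0, 0.0, -1.0]]
ft_force: [0.8, 0.3, 0.1]
gripper_width: 0.0855
```

Request:
jog_arm([
  {"tx": 0, "ty": 0, "tz": 20, "wx": 0, "wy": 0, "wz": 10.25, "fingers": 100},
  {"tx": 0, "ty": 0, "tz": 20, "wx": 0, "wy": 0, "wz": 10.25, "fingers": 100},
  {"tx": 0, "ty": 0, "tz": 20, "wx": 0, "wy": 0, "wz": 10.25, "fingers": 100},
  {"tx": 0, "ty": 0, "tz": 20, "wx": 0, "wy": 0, "wz": 10.25, "fingers": 100},
  {"tx": 0, "ty": 0, "tz": 0, "wx": 0, "wy": 0, "wz": 0, "fingers": 100},
  {"tx": 0, "ty": 0, "tz": 0, "wx": 0, "wy": 0, "wz": 0, "fingers": 100},
])

```text
time_s: 1.85
position: [0.4637, -0.2174, 0.152]
ee_rot: [[-0.333, -0.943, 0.001], [-0.943, 0.333, -0.0], [0.0, -0.001, -1.0]]
ft_force: [0.2, 0.1, -0.1]
gripper_width: 0.0854
```

```bash
cat > go.py <<'E'
# prints remaining tool-frame shift (mm) and turn to a world goal: x y z jaw-heading(deg)
from h import *; import sys
g=np.array(sys.argv[1:4],float);a=np.radians(float(sys.argv[4]))
s=manip.sense();R=s["ee_rot"];x=np.array([np.cos(a),np.sin(a),0]);z=np.array([0,0,-1.])
G=np.c_[x,np.cross(z,x),z]
np.set_printoptions(precision=2,suppress=True)
print("shift",1e3*R.T@(g-s["position"]),"turn",np.degrees(cv2.Rodrigues(R.T@G)[0].ravel()))
print("t",s["time_s"],"pos",1e3*s["position"],"F",s["ft_force"],"M",s["torque"],"w",1e3*s["gripper_width"])
E
python3 go.py .464 -.217 .012 -109.7; python3 -c "
from h import *
for n in('top','side'): cv2.imwrite(f'pics/{n}1.png',capture(n)[:,:,::-1])
a=cv2.imread('pics/side1.png')[60:260,190:430];cv2.imwrite('pics/c3.png',cv2.convertScaleAbs(cv2.resize(a,None,fx=3,fy=3),alpha=1.3))"
```

```text
shift [ -0.51  -0.09 140.  ] turn [-0.04 -0.01  0.24]
t 1.85 pos [ 463.66 -217.41  152.  ] F [ 0.16  0.06 -0.14] M [-0.04 -0.02  0.04] w 85.36064903062741
```

View pics/c3.png

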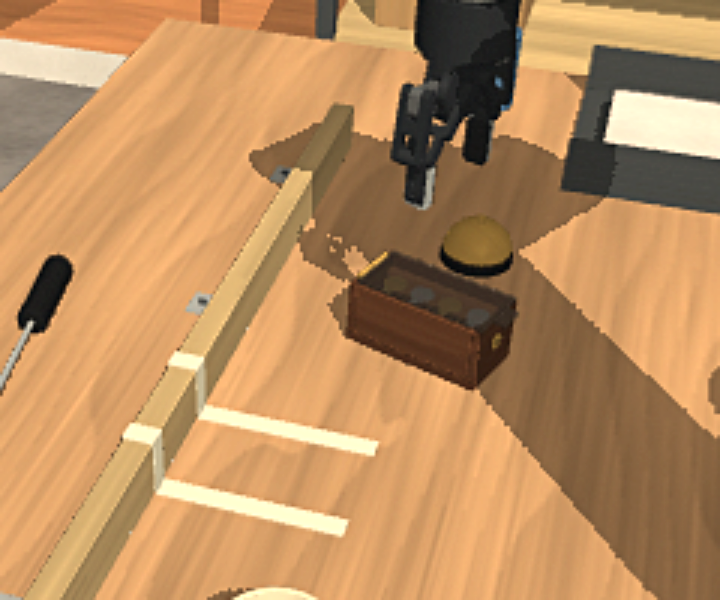

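The gripper hangs above the box, with the near finger at crop (420,195) over the box top at (430,290), aligned. I descend slowly and check the force.

Request:
jog_arm([
  {"tx": 0, "ty": 0, "tz": 30, "wx": 0, "wy": 0, "wz": 0, "fingers": 100},
  {"tx": 0, "ty": 0, "tz": 30, "wx": 0, "wy": 0, "wz": 0, "fingers": 100},
  {"tx": 0, "ty": 0, "tz": 25, "wx": 0, "wy": 0, "wz": 0, "fingers": 100},
  {"tx": 0, "ty": 0, "tz": 10, "wx": 0, "wy": 0, "wz": 0, "fingers": 100},
  {"tx": 0, "ty": 0, "tz": 10, "wx": 0, "wy": 0, "wz": 0, "fingers": 100},
])

```text
time_s: 2.58
position: [0.4639, -0.2176, 0.0467]
ee_rot: [[-0.336, -0.942, 0.001], [-0.942, 0.336, -0.001], [0.0, -0.001, -1.0]]
ft_force: [-0.8, -0.5, 0.3]
gripper_width: 0.0853
```

Request:
jog_arm([
  {"tx": 0, "ty": 0, "tz": 12, "wx": 0, "wy": 0, "wz": 0, "fingers": 100},
  {"tx": 0, "ty": 0, "tz": 12, "wx": 0, "wy": 0, "wz": 0, "fingers": 100},
  {"tx": 0, "ty": 0, "tz": 11, "wx": 0, "wy": 0, "wz": 0, "fingers": 100},
  {"tx": 0, "ty": 0, "tz": 0, "wx": 0, "wy": 0, "wz": 0, "fingers": 100},
])

```text
time_s: 3.08
position: [0.463, -0.2171, 0.0104]
ee_rot: [[-0.337, -0.941, -0.001], [-0.941, 0.337, 0.001], [-0.0, 0.002, -1.0]]
ft_force: [-0.8, 0.1, 0.3]
gripper_width: 0.0853
```

Request:
jog_arm([
  {"tx": 0, "ty": 0, "tz": 0, "wx": 0, "wy": 0, "wz": 0, "fingers": 90},
  {"tx": 0, "ty": 0, "tz": 0, "wx": 0, "wy": 0, "wz": 0, "fingers": 84},
  {"tx": 0, "ty": 0, "tz": 0, "wx": 0, "wy": 0, "wz": 0, "fingers": 80},
  {"tx": 0, "ty": 0, "tz": 0, "wx": 0, "wy": 0, "wz": 0, "fingers": 76},
  {"tx": 0, "ty": 0, "tz": 0, "wx": 0, "wy": 0, "wz": 0, "fingers": 60},
  {"tx": 0, "ty": 0, "tz": 0, "wx": 0, "wy": 0, "wz": 0, "fingers": 60},
], newtons=50)

```text
time_s: 3.82
position: [0.4636, -0.2174, 0.0118]
ee_rot: [[-0.337, -0.941, 0.001], [-0.941, 0.337, -0.0], [0.0, -0.001, -1.0]]
ft_force: [-1.5, 0.0, 5.6]
gripper_width: 0.0654
```

```bash
python3 go.py .52 -.0215 .011 -90.5
```

```text
shift [-203.47   12.92    0.74] turn [ -0.04  -0.01 -19.2 ]
t 3.825 pos [ 463.59 -217.42   11.77] F [-1.54  0.    5.64] M [0.16 0.26 0.02] w 65.35190646285947
```

Gripped at 65.4 mm, with light downward load. Now I slide and turn.

Request:
jog_arm([
  {"tx": -6, "ty": 0, "tz": 0, "wx": 0, "wy": 0, "wz": -1.5, "fingers": 60},
  {"tx": -12, "ty": 0, "tz": 0, "wx": 0, "wy": 0, "wz": -2.5, "fingers": 60},
  {"tx": -12, "ty": 0, "tz": 0, "wx": 0, "wy": 0, "wz": -2.5, "fingers": 60},
  {"tx": -12, "ty": 0, "tz": 0, "wx": 0, "wy": 0, "wz": -2.5, "fingers": 60},
  {"tx": -12, "ty": 0, "tz": 0, "wx": 0, "wy": 0, "wz": -2.5, "fingers": 60},
  {"tx": -12, "ty": 0, "tz": 0, "wx": 0, "wy": 0, "wz": -2.5, "fingers": 60},
  {"tx": -12, "ty": 0, "tz": 0, "wx": 0, "wy": 0, "wz": -2.5, "fingers": 60},
  {"tx": -12, "ty": 0, "tz": 0, "wx": 0, "wy": 0, "wz": -2.7, "fingers": 60},
])

```text
time_s: 4.82
position: [0.4815, -0.1291, 0.0118]
ee_rot: [[-0.006, -1.0, 0.001], [-1.0, 0.006, -0.001], [0.001, -0.001, -1.0]]
ft_force: [0.2, -3.5, 5.1]
gripper_width: 0.0656
```

```bash
python3 go.py .53 -.0215 .011 -90.5
```

```text
shift [-107.91  -47.8     0.75] turn [-0.08 -0.04  0.14]
t 4.825 pos [ 481.52 -129.11   11.75] F [ 0.16 -3.5   5.13] M [-0.35  0.06 -0.02] w 65.6248234630915
```

Request:
jog_arm([
  {"tx": -15, "ty": -7, "tz": 0, "wx": 0, "wy": 0, "wz": 0, "fingers": 60},
  {"tx": -15, "ty": -7, "tz": 0, "wx": 0, "wy": 0, "wz": 0, "fingers": 60},
  {"tx": -15, "ty": -7, "tz": 0, "wx": 0, "wy": 0, "wz": 0, "fingers": 60},
  {"tx": -15, "ty": -7, "tz": 0, "wx": 0, "wy": 0, "wz": 0, "fingers": 60},
  {"tx": -15, "ty": -7, "tz": 0, "wx": 0, "wy": 0, "wz": 0, "fingers": 60},
  {"tx": -15, "ty": -7, "tz": 0, "wx": 0, "wy": 0, "wz": 0, "fingers": 60},
  {"tx": -15, "ty": -5, "tz": 0, "wx": 0, "wy": 0, "wz": 0, "fingers": 60},
  {"tx": -2, "ty": 0, "tz": 0, "wx": 0, "wy": 0, "wz": 0, "fingers": 60},
])

```text
time_s: 5.82
position: [0.5297, -0.022, 0.0118]
ee_rot: [[-0.007, -1.0, 0.002], [-1.0, 0.007, -0.0], [0.0, -0.002, -1.0]]
ft_force: [2.8, -3.5, 5.8]
gripper_width: 0.0649
```

```bash
python3 go.py .53 -.0215 .011 -90.5; python3 -c "
from h import *
for n in('top','side'): cv2.imwrite(f'pics/{n}2.png',capture(n)[:,:,::-1])
a=cv2.imread('pics/side2.png')[120:260,200:400];a=cv2.convertScaleAbs(cv2.resize(a,None,fx=4,fy=4,interpolation=cv2.INTER_CUBIC),alpha=1.4);cv2.imwrite('pics/c4.png',a)
a=cv2.imread('pics/top2.png')[130:260,230:380];a=cv2.convertScaleAbs(cv2.resize(a,None,fx=4,fy=4,interpolation=cv2.INTER_CUBIC),alpha=1.8);cv2.imwrite('pics/c5.png',a)"
```

```text
shift [-0.53 -0.33  0.77] turn [-0.1  -0.02  0.12]
t 5.825 pos [529.67 -22.03  11.77] F [ 2.8  -3.54  5.8 ] M [-0.49 -0.03  0.05] w 64.93550963544448
```

View pics/c4.png

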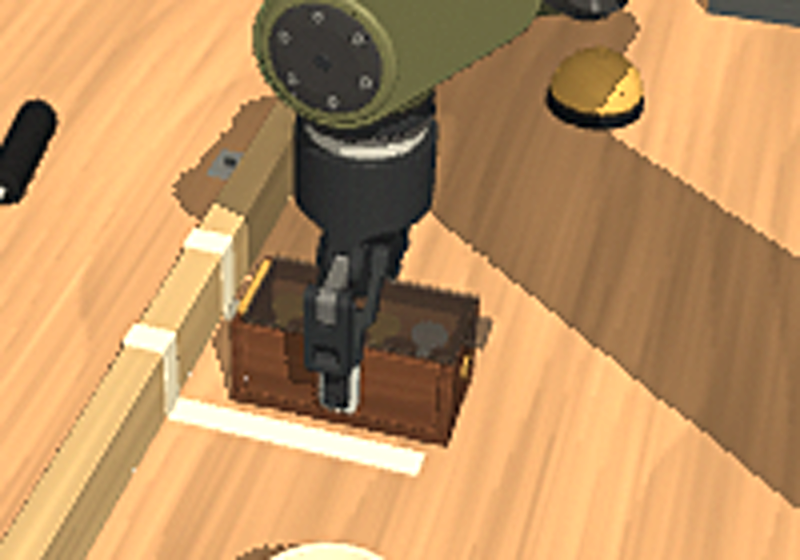

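View pics/c5.png

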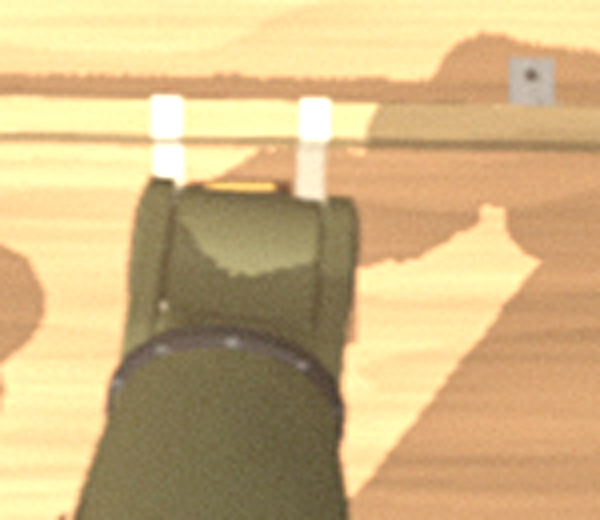

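The box is aligned between the tapes. In the top crop the brass hinge spans columns 202–280 and the tape centres are 168 and 314. In the side crop the box's foot edge runs (232,397) to (447,445), parallel to the tape's inner edge. I'll put numbers on it.

Run:
```python
from h import *
np.set_printoptions(precision=4,suppress=True)
T=lambda p:(np.array(p)+.5)/4-.5+[230,130]
S=lambda p:(np.array(p)+.5)/4-.5+[200,120]
h=at_z("top",T([(202,186),(280,189)]),.062);print("hinge",h,h.mean(0))
t=at_z("top",T([(152,142),(184,142),(298,144),(328,144),]),[.04,.04,.04,.04]);print("tape on face",t.mean(0))
t=at_z("top",T([(151,97),(183,97),(299,99),(331,99),(151,135),(184,135),(298,138),(331,138)]),.05);print("tape top",t[:,:2],t.mean(0))
b=at_z("side",S([(232,400),(447,446)]),.002);print("foot",b,np.degrees(np.arctan2(*(b[0]-b[1])[1::-1])))
i=at_z("side",S([(180,399),(425,455)]),0);o=at_z("side",S([(172,417),(417,474)]),0);print("tape inner",i,"outer",o,np.degrees(np.arctan2(*(i[0]-i[1])[1::-1])))
```

```text
hinge [[ 0.5914  0.0038  0.062 ]
 [ 0.5898 -0.0461  0.062 ]] [ 0.5906 -0.0212  0.062 ]
tape on face [ 0.6225 -0.0209  0.04  ]
tape top [[ 0.6508  0.0374]
 [ 0.6509  0.0167]
 [ 0.65   -0.0585]
 [ 0.6502 -0.0793]
 [ 0.6259  0.0372]
 [ 0.626   0.0158]
 [ 0.6245 -0.058 ]
 [ 0.6247 -0.0794]] [ 0.6379 -0.021   0.05  ]
foot [[0.5958 0.0103 0.002 ]
 [0.4664 0.0097 0.002 ]] 0.28523063040477675
tape inner [[0.626  0.0168 0.    ]
 [0.4769 0.0186 0.    ]] outer [[0.625  0.0327 0.    ]
 [0.4775 0.0348 0.    ]] -0.7064001929179435
```

Centred to within about 1–2 mm; gap about 29 mm. I approach 22 mm, then creep.

Request:
jog_arm([
  {"tx": 0, "ty": -3, "tz": 0, "wx": 0, "wy": 0, "wz": 0, "fingers": 60},
  {"tx": 0, "ty": -4, "tz": 0, "wx": 0, "wy": 0, "wz": 0, "fingers": 60},
  {"tx": 0, "ty": -4, "tz": 0, "wx": 0, "wy": 0, "wz": 0, "fingers": 60},
  {"tx": 0, "ty": -4, "tz": 0, "wx": 0, "wy": 0, "wz": 0, "fingers": 60},
  {"tx": 0, "ty": -3, "tz": 0, "wx": 0, "wy": 0, "wz": 0, "fingers": 60},
  {"tx": 0, "ty": -2, "tz": 0, "wx": 0, "wy": 0, "wz": 0, "fingers": 60},
  {"tx": 0, "ty": -2, "tz": 0, "wx": 0, "wy": 0, "wz": 0, "fingers": 60},
  {"tx": 0, "ty": 0, "tz": 0, "wx": 0, "wy": 0, "wz": 0, "fingers": 60},
])

```text
time_s: 6.92
position: [0.551, -0.0228, 0.0118]
ee_rot: [[-0.008, -1.0, 0.0], [-1.0, 0.008, 0.0], [-0.0, -0.0, -1.0]]
ft_force: [-2.7, -0.2, 8.6]
gripper_width: 0.0655
```

Request:
jog_arm([
  {"tx": 0, "ty": -0.7, "tz": 0, "wx": 0, "wy": 0, "wz": 0, "fingers": 60},
  {"tx": 0, "ty": -0.7, "tz": 0, "wx": 0, "wy": 0, "wz": 0, "fingers": 60},
  {"tx": 0, "ty": -0.7, "tz": 0, "wx": 0, "wy": 0, "wz": 0, "fingers": 60},
])

```text
time_s: 7.3
position: [0.5528, -0.0228, 0.0118]
ee_rot: [[-0.008, -1.0, -0.0], [-1.0, 0.008, 0.0], [-0.0, 0.0, -1.0]]
ft_force: [-4.9, -1.1, 9.5]
gripper_width: 0.0655
```

Request:
jog_arm([
  {"tx": 0, "ty": -0.7, "tz": 0, "wx": 0, "wy": 0, "wz": 0, "fingers": 60},
  {"tx": 0, "ty": -0.7, "tz": 0, "wx": 0, "wy": 0, "wz": 0, "fingers": 60},
])

```text
time_s: 7.55
position: [0.5542, -0.0228, 0.0118]
ee_rot: [[-0.008, -1.0, -0.0], [-1.0, 0.008, 0.0], [-0.0, 0.0, -1.0]]
ft_force: [-5.0, 0.4, 9.9]
gripper_width: 0.0652
```

Drag reads 5 N because the box is being pressed down by about 10 N. I relieve that a little before contact, so the force reading is cleaner.

Request:
jog_arm([
  {"tx": 0, "ty": -0.4, "tz": -0.3, "wx": 0, "wy": 0, "wz": 0, "fingers": 60},
  {"tx": 0, "ty": -0.4, "tz": 0, "wx": 0, "wy": 0, "wz": 0, "fingers": 60},
])

```text
time_s: 7.8
position: [0.5549, -0.0228, 0.0118]
ee_rot: [[-0.008, -1.0, -0.001], [-1.0, 0.008, 0.0], [-0.0, 0.001, -1.0]]
ft_force: [-4.6, 0.4, 6.4]
gripper_width: 0.0653
```

Request:
jog_arm([
  {"tx": 0, "ty": -0.4, "tz": -0.4, "wx": 0, "wy": 0, "wz": 0, "fingers": 60},
  {"tx": 0, "ty": -0.4, "tz": 0, "wx": 0, "wy": 0, "wz": 0, "fingers": 60},
])

```text
time_s: 8.05
position: [0.5557, -0.0229, 0.0118]
ee_rot: [[-0.008, -1.0, -0.001], [-1.0, 0.008, 0.0], [-0.0, 0.001, -1.0]]
ft_force: [-2.1, 0.7, 1.3]
gripper_width: 0.0653
```

Request:
jog_arm([
  {"tx": 0, "ty": -0.4, "tz": 0, "wx": 0, "wy": 0, "wz": 0, "fingers": 60},
  {"tx": 0, "ty": -0.4, "tz": 0, "wx": 0, "wy": 0, "wz": 0, "fingers": 60},
])

```text
time_s: 8.3
position: [0.5567, -0.0231, 0.0118]
ee_rot: [[-0.009, -1.0, -0.0], [-1.0, 0.009, 0.0], [-0.0, 0.0, -1.0]]
ft_force: [-1.2, -0.5, -1.1]
gripper_width: 0.0653
```

Request:
jog_arm([
  {"tx": 0, "ty": -0.4, "tz": 0, "wx": 0, "wy": 0, "wz": 0, "fingers": 60},
  {"tx": 0, "ty": -0.4, "tz": 0, "wx": 0, "wy": 0, "wz": 0, "fingers": 60},
])

```text
time_s: 8.55
position: [0.5575, -0.0231, 0.0118]
ee_rot: [[-0.009, -1.0, -0.0], [-1.0, 0.009, 0.0], [-0.0, 0.0, -1.0]]
ft_force: [0.2, 1.1, -2.9]
gripper_width: 0.0654
```

Now Fz trends upward, near lifting. I give back 0.3 mm.

Request:
jog_arm([
  {"tx": 0, "ty": -0.4, "tz": 0.3, "wx": 0, "wy": 0, "wz": 0, "fingers": 60},
  {"tx": 0, "ty": -0.4, "tz": 0, "wx": 0, "wy": 0, "wz": 0, "fingers": 60},
])

```text
time_s: 8.8
position: [0.5585, -0.0231, 0.0118]
ee_rot: [[-0.009, -1.0, 0.0], [-1.0, 0.009, -0.0], [0.0, -0.0, -1.0]]
ft_force: [-1.7, -0.7, 1.0]
gripper_width: 0.0653
```

Request:
jog_arm([
  {"tx": 0, "ty": -0.4, "tz": 0, "wx": 0, "wy": 0, "wz": 0, "fingers": 60},
  {"tx": 0, "ty": -0.4, "tz": 0, "wx": 0, "wy": 0, "wz": 0, "fingers": 60},
])

```text
time_s: 9.05
position: [0.5593, -0.0231, 0.0118]
ee_rot: [[-0.009, -1.0, 0.0], [-1.0, 0.009, -0.0], [0.0, -0.0, -1.0]]
ft_force: [-2.2, 0.0, 2.4]
gripper_width: 0.0657
```

Request:
jog_arm([
  {"tx": 0, "ty": -0.4, "tz": 0, "wx": 0, "wy": 0, "wz": 0, "fingers": 60},
  {"tx": 0, "ty": -0.4, "tz": 0, "wx": 0, "wy": 0, "wz": 0, "fingers": 60},
])

```text
time_s: 9.3
position: [0.5598, -0.0231, 0.0118]
ee_rot: [[-0.009, -1.0, -0.0], [-1.0, 0.009, -0.0], [0.0, 0.0, -1.0]]
ft_force: [-6.5, 0.4, 6.4]
gripper_width: 0.0652
```

Request:
jog_arm([
  {"tx": 0, "ty": 0, "tz": 0, "wx": 0, "wy": 0, "wz": 0, "fingers": 60},
  {"tx": 0, "ty": 0, "tz": 0, "wx": 0, "wy": 0, "wz": 0, "fingers": 60},
])

```text
time_s: 9.55
position: [0.5599, -0.0231, 0.0118]
ee_rot: [[-0.009, -1.0, -0.0], [-1.0, 0.009, 0.0], [-0.0, 0.0, -1.0]]
ft_force: [-5.6, 0.4, 4.3]
gripper_width: 0.0655
```

Request:
jog_arm([
  {"tx": 0, "ty": -0.3, "tz": 0, "wx": 0, "wy": 0, "wz": 0, "fingers": 60},
  {"tx": 0, "ty": 0, "tz": 0, "wx": 0, "wy": 0, "wz": 0, "fingers": 60},
])

```text
time_s: 9.8
position: [0.5598, -0.0231, 0.0118]
ee_rot: [[-0.009, -1.0, -0.001], [-1.0, 0.009, 0.0], [-0.0, 0.001, -1.0]]
ft_force: [-7.9, -0.4, 7.8]
gripper_width: 0.0653
```

Contact: the position has stalled at x = 0.5598 and force is building at about 8 N/mm. I increase it gently.

Request:
jog_arm([
  {"tx": 0, "ty": -0.3, "tz": 0, "wx": 0, "wy": 0, "wz": 0, "fingers": 60},
  {"tx": 0, "ty": -0.3, "tz": 0, "wx": 0, "wy": 0, "wz": 0, "fingers": 60},
  {"tx": 0, "ty": 0, "tz": 0, "wx": 0, "wy": 0, "wz": 0, "fingers": 60},
])

```text
time_s: 10.18
position: [0.5598, -0.0231, 0.0118]
ee_rot: [[-0.009, -1.0, -0.003], [-1.0, 0.009, 0.0], [-0.0, 0.003, -1.0]]
ft_force: [-15.2, 0.5, 11.4]
gripper_width: 0.0654
```

Run:
```python
from h import *
F=[];M=[]
for i in range(6):
    im=capture("side" if i%2 else "top");cv2.imwrite(f"pics/e{i%2}.png",im[:,:,::-1]);s=manip.sense();F.append(s["ft_force"]);M.append(s["torque"])
print(np.round(F,1),np.round(np.mean(M,0),2),s["time_s"])
f=lambda a,al:cv2.convertScaleAbs(cv2.resize(a,None,fx=4,fy=4,interpolation=cv2.INTER_CUBIC),alpha=al)
a=f(cv2.imread("pics/e1.png")[140:255,210:360],1.4);b=f(cv2.imread("pics/e0.png")[140:175,240:390],2.2)
cv2.imwrite("pics/c6.png",np.vstack([a,b]))
```

```text
[[-15.1  -0.1  11.2]
 [-14.2  -0.2  11.4]
 [-14.5   0.2  11.7]
 [-14.9  -0.6  11.4]
 [-14.8   0.7  11.3]
 [-14.   -0.1  11.3]] [-0.08  1.7  -0.13] 10.475
```

View pics/c6.png

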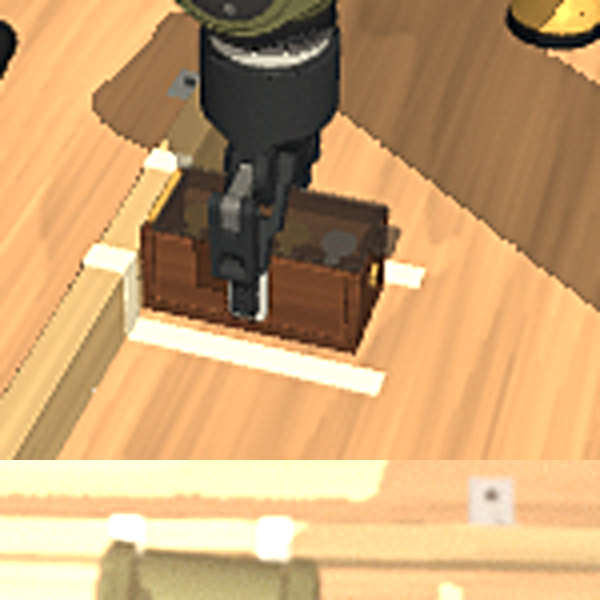

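The box's back meets the upstand in the side view, with its foot edge from (145,308) to (358,352) beside the tape's inner edge from (138,319) to (385,372). I check centring and squareness while holding.

Run:
```python
from h import *
np.set_printoptions(precision=4,suppress=True)
S=lambda p:(np.array(p)+.5)/4-.5+[210,140]
# pre-contact and now, same camera: foot edge & tape inner edge
b=at_z("side",S([(145,308),(358,353)]),.002);i=at_z("side",S([(140,319),(385,374)]),0)
print(b,i,[np.degrees(np.arctan2(*(v[0]-v[1])[1::-1])) for v in(b,i)])
s=manip.sense();R=s["ee_rot"];print("tool yaw",np.degrees(np.arctan2(R[1,0],R[0,0]))+90)
# overlay model box on side picture
a=np.radians(-.5);c=np.array([np.cos(a),np.sin(a)]);n=np.array([-c[1],c[0]]);back=np.array([.625,-.0225])
P=[np.r_[back-l*.13*c+w*.033*n,z] for w in(1,-1) for z in(.002,.06) for l in(0,1)]
print("model left bottom/top (crop px):",((proj("side",P)-[210,140]+.5)*4-.5)[:4])
```

```text
[[0.6257 0.0089 0.002 ]
 [0.4958 0.0078 0.002 ]] [[0.626  0.0168 0.    ]
 [0.4771 0.0178 0.    ]] [np.float64(0.46629652864029447), np.float64(-0.4034832603965307)]
tool yaw -0.5052692344445688
model left bottom/top (crop px): [[144.7385 309.916 ]
 [357.0899 357.5582]
 [140.8567 234.0478]
 [361.6841 281.2736]]
```

Request:
jog_arm([
  {"tx": 0, "ty": 0, "tz": 0, "wx": 0, "wy": 0, "wz": 0, "fingers": 60},
  {"tx": 0, "ty": 0, "tz": 0, "wx": 0, "wy": 0, "wz": 0, "fingers": 60},
  {"tx": 0, "ty": 0, "tz": 0, "wx": 0, "wy": 0, "wz": 0, "fingers": 60},
  {"tx": 0, "ty": 0, "tz": 0, "wx": 0, "wy": 0, "wz": 0, "fingers": 60},
  {"tx": 0, "ty": 0, "tz": 0, "wx": 0, "wy": 0, "wz": 0, "fingers": 60},
  {"tx": 0, "ty": 0, "tz": 0, "wx": 0, "wy": 0, "wz": 0, "fingers": 60},
  {"tx": 0, "ty": 0, "tz": 0, "wx": 0, "wy": 0, "wz": 0, "fingers": 60},
  {"tx": 0, "ty": 0, "tz": 0, "wx": 0, "wy": 0, "wz": 0, "fingers": 60},
])

```text
time_s: 11.48
position: [0.5598, -0.0231, 0.0117]
ee_rot: [[-0.009, -1.0, -0.003], [-1.0, 0.009, 0.0], [-0.0, 0.003, -1.0]]
ft_force: [-14.6, -0.8, 10.4]
gripper_width: 0.0656
```

Flush at x ≈ 0.6257. The centring error is about 0–2 mm, the squareness error is under 1°, and force is steady at 14–15 N on the wrist less 1–5 N of drag. I hold for over 3 s more.

Request:
jog_arm([
  {"tx": 0, "ty": 0, "tz": 0, "wx": 0, "wy": 0, "wz": 0, "fingers": 60},
  {"tx": 0, "ty": 0, "tz": 0, "wx": 0, "wy": 0, "wz": 0, "fingers": 60},
  {"tx": 0, "ty": 0, "tz": 0, "wx": 0, "wy": 0, "wz": 0, "fingers": 60},
  {"tx": 0, "ty": 0, "tz": 0, "wx": 0, "wy": 0, "wz": 0, "fingers": 60},
  {"tx": 0, "ty": 0, "tz": 0, "wx": 0, "wy": 0, "wz": 0, "fingers": 60},
  {"tx": 0, "ty": 0, "tz": 0, "wx": 0, "wy": 0, "wz": 0, "fingers": 60},
  {"tx": 0, "ty": 0, "tz": 0, "wx": 0, "wy": 0, "wz": 0, "fingers": 60},
  {"tx": 0, "ty": 0, "tz": 0, "wx": 0, "wy": 0, "wz": 0, "fingers": 60},
])

```text
time_s: 12.48
position: [0.5598, -0.0231, 0.0118]
ee_rot: [[-0.009, -1.0, -0.003], [-1.0, 0.009, 0.0], [-0.0, 0.003, -1.0]]
ft_force: [-14.4, 0.3, 10.9]
gripper_width: 0.0656
```

Request:
jog_arm([
  {"tx": 0, "ty": 0, "tz": 0, "wx": 0, "wy": 0, "wz": 0, "fingers": 60},
  {"tx": 0, "ty": 0, "tz": 0, "wx": 0, "wy": 0, "wz": 0, "fingers": 60},
  {"tx": 0, "ty": 0, "tz": 0, "wx": 0, "wy": 0, "wz": 0, "fingers": 60},
  {"tx": 0, "ty": 0, "tz": 0, "wx": 0, "wy": 0, "wz": 0, "fingers": 60},
  {"tx": 0, "ty": 0, "tz": 0, "wx": 0, "wy": 0, "wz": 0, "fingers": 60},
  {"tx": 0, "ty": 0, "tz": 0, "wx": 0, "wy": 0, "wz": 0, "fingers": 60},
  {"tx": 0, "ty": 0, "tz": 0, "wx": 0, "wy": 0, "wz": 0, "fingers": 60},
  {"tx": 0, "ty": 0, "tz": 0, "wx": 0, "wy": 0, "wz": 0, "fingers": 60},
])

```text
time_s: 13.48
position: [0.5598, -0.0231, 0.0118]
ee_rot: [[-0.009, -1.0, -0.003], [-1.0, 0.009, 0.0], [-0.0, 0.003, -1.0]]
ft_force: [-14.7, 0.4, 10.2]
gripper_width: 0.0655
```

Request:
jog_arm([
  {"tx": 0, "ty": 0, "tz": 0, "wx": 0, "wy": 0, "wz": 0, "fingers": 60},
  {"tx": 0, "ty": 0, "tz": 0, "wx": 0, "wy": 0, "wz": 0, "fingers": 60},
  {"tx": 0, "ty": 0, "tz": 0, "wx": 0, "wy": 0, "wz": 0, "fingers": 60},
  {"tx": 0, "ty": 0, "tz": 0, "wx": 0, "wy": 0, "wz": 0, "fingers": 60},
  {"tx": 0, "ty": 0, "tz": 0, "wx": 0, "wy": 0, "wz": 0, "fingers": 60},
  {"tx": 0, "ty": 0, "tz": 0, "wx": 0, "wy": 0, "wz": 0, "fingers": 60},
  {"tx": 0, "ty": 0, "tz": 0, "wx": 0, "wy": 0, "wz": 0, "fingers": 60},
  {"tx": 0, "ty": 0, "tz": 0, "wx": 0, "wy": 0, "wz": 0, "fingers": 60},
])

```text
time_s: 14.48
position: [0.5598, -0.0231, 0.0118]
ee_rot: [[-0.009, -1.0, -0.003], [-1.0, 0.009, 0.0], [-0.0, 0.003, -1.0]]
ft_force: [-14.2, -0.3, 12.0]
gripper_width: 0.0654
```

Run:
```python
from h import *
from plant import sign_off
F=[]
for i in range(6): im=capture("side");F.append(manip.sense()["ft_force"])
a=cv2.imread("pics/side0.png")[240:400,200:340,::-1].astype(int);b=im[240:400,200:340].astype(int)
print("bystander picture change, mean abs:",abs(a-b).mean());print(np.round(F,1),manip.sense()["time_s"])
if all(11<-f[0]<18 for f in F): print(sign_off())
```

```text
bystander picture change, mean abs: 5.95077380952381
[[-14.9  -0.5  11.4]
 [-14.8   0.5  11. ]
 [-14.9   0.2  12. ]
 [-14.4   0.3  11.7]
 [-14.7   0.4  11.9]
 [-14.3   0.2  11.2]] 14.775
the job is handed in; nothing more can be done
None
```

The key box is in its marked place, flush with the upstand. I held it pressed there for over 4 s and handed the job in at 14.8 s with the arm still pressing. I gripped it across its width, slid and turned it along the counter, then crept it up to the upstand.

**Last checks:**
- **Force:** the wrist read a steady 14–15 N into the upstand. Counter drag is about 1–5 N of that, so I estimate 10–14 N on the upstand itself, which I could not measure directly.
- **Position:** the back was at x ≈ 0.6257 against a face at about 0.625.
- **Squareness:** about 0.5–1° by the side camera; the tool was within 0.1° of the measured face.
- **Centring:** the two cameras disagreed. The top view showed about 0.2 mm off (taken just before contact), the side view about 2 mm. Both are within the 7 mm allowed.
- **Lifting:** Fz dipped to -2.9 N once during the creep, close to lifting. I pressed back down at once and saw no sign of lift.
- **Lid and bystanders:** the lid looked shut in the last views, and nothing was seen to move. My picture-difference check on the mug, key and tag came out at 5.95. I had no reference for that number and did not view the picture, so it is not conclusive. The bell was not compared numerically.

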